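# Load the loaf-scoring kit tray, low tin before tall shaker

### The job

Load the wooden kit tray on the bakery bench, lowest part first so the tall one never gets in the way: lay the small oblong metal blade tin (the shorter of the two tins) flat in the tray's oblong bay, and only then stand the tall flour shaker (the taller of the two steel shakers) upright in the round well beside it. Both must sit fully down on the tray's floor inside their rims.

Things in the scene. Friction and masses are not known exactly. Their poses are not given: they have to be found in the camera images.
- tray: wooden kit tray with a pale plywood floor and dark rims, 148 mm (its x) by 104 mm (its y), fixed to the bench, may be turned any way; origin at the centre of its underside, z up. Floor top 6 mm above the bench, rims 5 mm higher (4 mm thick). Oblong bay on its -x side, round well on its +x side, sharing one rim.
- bay (a point): centre of the oblong bay, on the tray's floor (6 mm above the bench), 40 mm to -x of the tray's origin; axes as the tray's. Bay is 60 mm (x) by 96 mm (y) inside, rims 5 mm high.
- well (a point): centre of the round well, on the tray's floor (6 mm above the bench), 32 mm to +x of the tray's origin. Well is 76 mm across inside, rim 5 mm high.
- tin_centre (a point): centre of the small blade tin (half-way up, 25 mm above its underside): a plain closed oblong metal tin, 40 mm wide (its x), 76 mm long (its y), 50 mm high, z up, about 0.12 kg. It starts flat on the bench at any yaw. A tin of the same width and height but 120 mm long stands nearby and is not wanted.
- shaker_centre (a point): centre of the tall flour shaker (65 mm above its underside): a plain upright steel cylinder 56 mm across, 130 mm high to the shoulder plus an 8 mm pierced dome, z up its axis, 0.26 kg. Take it some 30 mm below the shoulder: too tall to be gripped at its middle. A 65 mm high shaker of the same width is not wanted. Tins and shakers swap places; nothing else near the tray is over 75 mm high.
Mind the look-alikes: they are no part of the job. There is more than one size of the tray; the one meant has the size given above.

How it is judged:
By the outcome, as a careful person would: the job done as asked, in the order asked, and still so for the second after the job is handed in, with the robot touching nothing.
It also fails if it takes over 64 s, if anything falls off the work surface, if the arm or the gripper's body presses on something with over 40 N, if the wrist force passes 120 N, or if a joint passes its speed limit or range.

### The arm

A 6-joint arm with a two-finger parallel gripper is mounted at the origin on the work surface. World frame = base frame: x ahead of the robot, y to its left, z up, the work surface at z = 0. Lengths are in m, angles in rad, forces in N, time in s.
With the tool pointing down it reaches from about 0.425 to 0.95 m from the base axis. Payload 3.5 kg.
Tool frame: the origin (TCP) lies midway between the tips of the shut fingers; the grasp point (between the pads) lies 19 mm behind it (ctrl.pinch_z is the distance from the TCP to the grasp point, in m); z points along the fingers, y is the direction in which the jaws open and shut (so a half turn about z gives the same grasp; the last joint's range is limited). The gripper opens to 85 mm and grips with 20 to 120 N. Pads are 22 mm wide; open, the fingers measure 114 mm over their backs; the gripper's body (76 mm by 85 mm) begins 54 mm behind the grasp point. The pads swing forward as they close: fully open they stand 13 mm farther back than shut.
Start: joints at [1.186, 0.286, 1.577, -0, 1.279, -0.15], TCP at [0.157, 0.656, 0.231] pointing down, gripper open.
Joint ranges: [-2.77, 2.77], [-0.9, 2.22], [0.21, 2.48], [-1.53, 4.67], [0.24, 2.81], [-2.84, 2.84]. Speed limits (rad/s): [2.79, 2.79, 3.14, 3.14, 3.14, 3.14].

### API

Orientations are given as a unit quaternion [x, y, z, w].
In Python, from bench import monitor, cams, hand_in, ctrl gives the robot as it stands.
- The arm moves only by the tool play_rows, never from a script. Its argument "rows" is text: rows parted by semicolons, each of 7 numbers parted by spaces: the turn, a rotation vector about the tool's x, y, z in rad, then the shift along the tool's x, y, z in cm, then the opening, from -1 (shut) to 1 (fully open). In form: rx ry rz x y z hand; .... A call has 1 to 12 rows; each row shifts and turns the commanded pose from where the row before left it, along the tool's axes as they then stand; what a row does not reach is not made up. A row lasts 1/10 s, in which the tool goes at most 50 mm and 8.59 degrees, less where a joint would pass 70% of its speed; a pose out of reach is approached as far as the arm can. A call with a gripper value outside its range is refused whole. The fingers move at their own pace and stop on an object; "squeeze" is the grip in N (left out, the last holds). Time passes only in rows, so rows that do not move let the fingers close. It gives the time, the measured TCP pose, the force and the opening at its end, in the units of the state.
- monitor.observe(): the state, without advancing time (a new reading comes with each control period).
- cams.camera(name): name is "scene" or "top" or "wrist"; returns the picture (480x640x3 uint8, red, green, blue); there is no depth.
- cams.camera_params(name): a dict with "mtx" (3x3 intrinsics, pixels), "k1" (the pictures are not rectified: a ray, as slopes to the right and down, at radius r is drawn at 1 + k1 r^2 times it, then the intrinsics apply), "extrinsics" (4x4, takes a point from camera to world coordinates); the wrist camera has in their place "T_tool_cam" (4x4, takes a point from camera to tool coordinates, whose origin is the TCP and whose axes are the flange's). Camera axes: x right, y down, z forward; pixel columns grow to the right and rows downward; lengths in m; the calibration is good to about 2 mm. A picture is of the moment at which its call begins: read the wrist's pose just before it. camera_params takes no time and is no camera call.
- hand_in(): hands the job in, once; it reports no verdict.
The state is a dict: "t": time; "q": joint angles; "qd": joint speeds; "tau": joint torques, N m; "eef_pos": TCP position; "ee_rot": TCP orientation; "ft_force": force on the tool from outside, world axes, zero at the start; "wrist_torque": the same for the moment, N m; "opening": opening from 0.0 (shut) to 1.0 (fully open).
Only numpy, scipy, OpenCV 4.12 (cv2) and the standard library are available. Lean on these libraries where they do the work, as an engineer would, in place of code of your own. Each camera call takes 0.05 s, during which the arm holds its last target. There are 200 camera calls.

## Working session

There is one attempt and no reset: what is moved stays moved. The work goes in short steps, Python scripts to look and compute and a tool call to move; the robot and the scene stay as the last step left them, time stands still between calls to the robot, and variables do not carry over. Pictures are saved under pics/ and viewed, about 8 in all and at most 12, crops included, and the job is handed in when it is done.

Besides the shell and the picture viewer there is one more tool, called by a JSON object that holds its "op" and its "data", one argument or row to a line. play_rows: Moves the arm, as the interface text tells. Its arguments: {"type":"object","properties":{"rows":{"type":"string"},"squeeze":{"type":"number"}},"required":["rows"]}

```bash
ls; mkdir -p pics; cat > h.py <<'E'
import numpy as np, cv2
from bench import monitor, cams, hand_in, ctrl
from scipy.spatial.transform import Rotation as R
def snap(n,f):
    s=monitor.observe(); im=cams.camera(n); cv2.imwrite('pics/'+f,im[:,:,::-1]); return s,im
def pose(n,s=None):
    p=cams.camera_params(n)
    if n=='wrist':
        T=np.eye(4);T[:3,:3]=R.from_quat(s['ee_rot']).as_matrix();T[:3,3]=s['eef_pos'];E=T@np.array(p['T_tool_cam'])
    else: E=np.array(p['extrinsics'])
    return np.array(p['mtx']),p['k1'],E
def ray(n,uv,z,s=None):
    K,k1,E=pose(n,s); uv=np.atleast_2d(np.array(uv,float)); d=np.c_[(uv-K[:2,2])/[K[0,0],K[1,1]]]
    u=d.copy()
    for _ in range(20): u=d/(1+k1*(u**2).sum(1,keepdims=True))
    w=np.c_[u,np.ones(len(u))]@E[:3,:3].T; o=E[:3,3]
    return o+w*((z-o[2])/w[:,2:3])
def proj(n,P,s=None):
    K,k1,E=pose(n,s); c=(np.atleast_2d(P)-E[:3,3])@E[:3,:3]; u=c[:,:2]/c[:,2:]; u=u*(1+k1*(u**2).sum(1,keepdims=True))
    return u*[K[0,0],K[1,1]]+K[:2,2]
E
python3 - <<'E'
from h import *
for n in('top','scene'):
    snap(n,n+'0.png');print(n,pose(n))
s=monitor.observe();print(s['t'],s['eef_pos'],s['ee_rot'],ctrl.pinch_z)
E
```

```text
pics
top (array([[624.43067611,   0.        , 317.44257269],
       [  0.        , 624.43067611, 241.33164835],
       [  0.        ,   0.        ,   1.        ]]), -0.17704995733394965, array([[ 8.25835547e-04, -9.92298403e-01,  1.23867664e-01,
         3.20741465e-01],
       [-9.99866544e-01, -2.84039711e-03, -1.60881065e-02,
         1.20012590e-02],
       [ 1.63160358e-02, -1.23837847e-01, -9.92168320e-01,
         1.28687774e+00],
       [ 0.00000000e+00,  0.00000000e+00,  0.00000000e+00,
         1.00000000e+00]]))
scene (array([[480.25197222,   0.        , 330.96350075],
       [  0.        , 480.25197222, 241.02254299],
       [  0.        ,   0.        ,   1.        ]]), -0.03800955903029982, array([[ 0.67997872,  0.62922404, -0.37643864,  0.77105176],
       [ 0.73314085, -0.57536408,  0.36257507, -0.30142439],
       [ 0.01155168, -0.52252587, -0.85254517,  0.79840434],
       [ 0.        ,  0.        ,  0.        ,  1.        ]]))
0.1 [0.15677011 0.65595418 0.23008865] [ 1.17125272e-01  9.93116588e-01 -1.01186119e-03 -3.00064310e-04] 0.0187
```

View pics/top0.png

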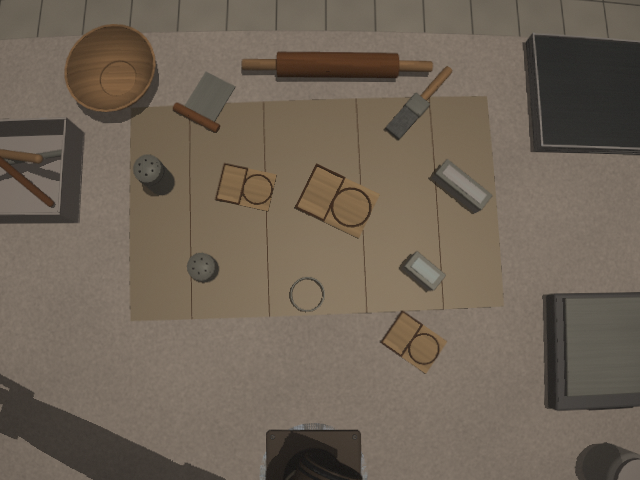

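View pics/scene0.png

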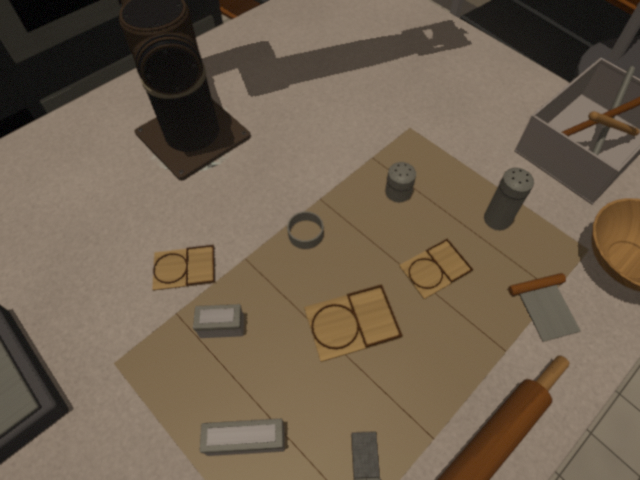

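The top view shows the large tray at about (337,200), the short tin at (424,270), and the tall shaker at (148,168). Two smaller trays, the long tin and the short shaker are the look-alikes. Next I'll measure these.

```bash
cat > m.py <<'E'
from h import *
def blob(mask,c,z,n='top',s=None,r=60):
    m=np.zeros_like(mask);y0=max(0,c[1]-r);x0=max(0,c[0]-r);m[y0:c[1]+r,x0:c[0]+r]=mask[y0:c[1]+r,x0:c[0]+r]
    cs,_=cv2.findContours(m,cv2.RETR_EXTERNAL,cv2.CHAIN_APPROX_NONE)
    out=[]
    for k in cs:
        if cv2.contourArea(k)<60: continue
        w=ray(n,k[:,0,:],z,s)[:,:2]; (cx,cy),(a,b),an=cv2.minAreaRect((w*1000).astype(np.float32))
        out.append((k,np.round([cx,cy,a,b,an],1)))
    return out
E
python3 - <<'E'
from m import *
im=cv2.imread('pics/top0.png');hsv=cv2.cvtColor(im,cv2.COLOR_BGR2HSV)
for p in[(337,185),(320,190),(310,240),(424,270),(410,277),(148,163),(299,190)]: print(p,hsv[p[1],p[0]])
dark=((hsv[:,:,2]<75)).astype(np.uint8)*255
for c in[(337,200)]:
    for k,r in blob(dark,c,0.011,r=50): print('dark',k[:,0].mean(0),r)
grey=((hsv[:,:,1]<50)).astype(np.uint8)*255
for k,r in blob(grey,(424,270),0.05,r=32): print('tin',k[:,0].mean(0),r)
for k,r in blob(grey,(462,185),0.05,r=40): print('long',k[:,0].mean(0),r)
for k,r in blob(grey,(148,168),0.13,r=28): print('shk',k[:,0].mean(0),r)
a=cv2.resize(im[150:300,280:460],None,fx=4,fy=4,interpolation=cv2.INTER_CUBIC);cv2.imwrite('pics/c1.png',cv2.convertScaleAbs(a,alpha=1.5))
E
```

```text
(337, 185) [ 17 110 130]
(320, 190) [ 16 111 124]
(310, 240) [ 16  71 132]
(424, 270) [ 41  14 144]
(410, 277) [17 76 64]
(148, 163) [23 34 91]
(299, 190) [ 18  75 126]
dark [332.81165919 198.67264574] [565.7 -48.6 147.2 105.   64.2]
tin [423.61702128 271.58510638] [ 415.3 -220.2   78.    46.9   49.6]
long [461.3671875 186.390625 ] [ 589.6 -303.4  120.4   53.8   50.7]
long [498.0718232  176.51933702] [ 606.2 -378.2   19.5  146.9   87.3]
shk [153.60185185 174.55555556] [592.8 307.7  90.9  52.8  45.8]
shk [123.60927152 176.65562914] [592.8 365.   79.9  15.9   3.1]
shk [124.66101695 147.42372881] [646.3 367.   33.3  18.    3.2]
```

View pics/c1.png

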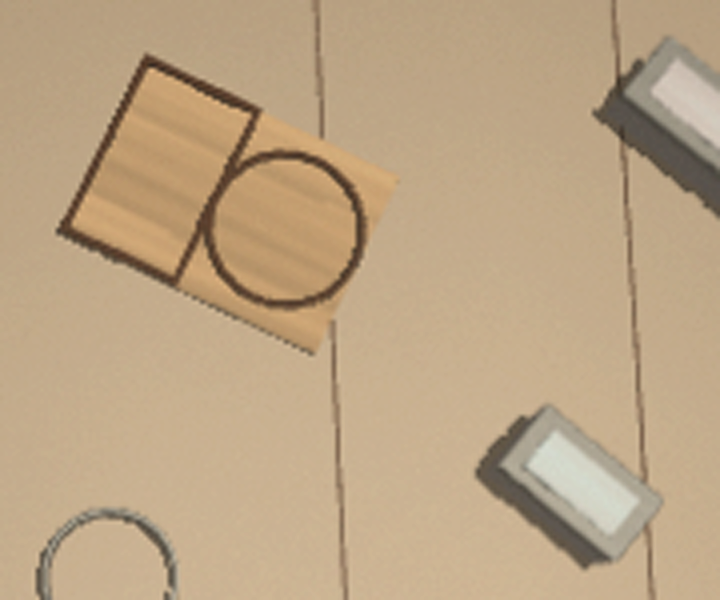

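Crop shows: bay rim corners (147,57),(261,110),(178,283),(62,231), well ring centre (285,229), tin lid corners (548,404),(663,500),(612,563),(498,467). Well ring is on the right-hand side of the bay.

```bash
python3 - <<'E'
from m import *
f=lambda L:np.array(L)/4-0.375+[280,150]
b=ray('top',f([(147,55),(263,109),(179,285),(60,231)]),.011)[:,:2]*1000
print('bay',b.round(1),b.mean(0),'sides',np.linalg.norm(np.diff(b,axis=0,append=b[:1]),axis=1))
w=ray('top',f([(285,229)]),.011)[0,:2]*1000; d=w-b.mean(0);print('well',w,'dist',np.linalg.norm(d),'yaw x',np.degrees(np.arctan2(d[1],d[0])))
e=(b[3]-b[0])+(b[2]-b[1]);print('yaw edge',np.degrees(np.arctan2(e[1],e[0])), np.degrees(np.arctan2(*((b[1]-b[0])+(b[2]-b[3]))[::-1])))
t=ray('top',f([(548,404),(663,500),(612,563),(498,467)]),.05)[:,:2]*1000
print('tin',t.round(1),t.mean(0),np.linalg.norm(np.diff(t,axis=0,append=t[:1]),axis=1)); L=(t[1]-t[0])+(t[2]-t[3]);print('tin long yaw',np.degrees(np.arctan2(L[1],L[0])))
im=cv2.imread('pics/top0.png'); 
a=cv2.resize(im[140:210,115:185],None,fx=6,fy=6,interpolation=cv2.INTER_CUBIC)
sc=cv2.imread('pics/scene0.png');c=cv2.resize(sc[155:240,470:550],None,fx=5,fy=5,interpolation=cv2.INTER_CUBIC)
o=np.zeros((430,830,3),np.uint8);o[:420,:420]=a;o[:425,425:825]=c;cv2.imwrite('pics/c2.png',cv2.convertScaleAbs(o,alpha=1.7))
E
```

```text
bay [[644.8  -6.3]
 [616.1 -67. ]
 [522.7 -23. ]
 [550.9  38.7]] [583.6333403  -14.41085102] sides [ 67.16691842 103.26985053  67.80754026 104.19551169]
well [552.37430158 -78.09972324] dist 70.94645830838209 yaw x -116.14219602456134
yaw edge 154.58210235809457 -114.91055452430419
tin [[ 456.9 -207.2]
 [ 408.6 -264.8]
 [ 377.1 -238.2]
 [ 425.2 -181.3]] [ 416.96087504 -222.87982277] [75.2114122  41.18969901 74.49976338 40.89134129]
tin long yaw -130.11452024582206
```

View pics/c2.png

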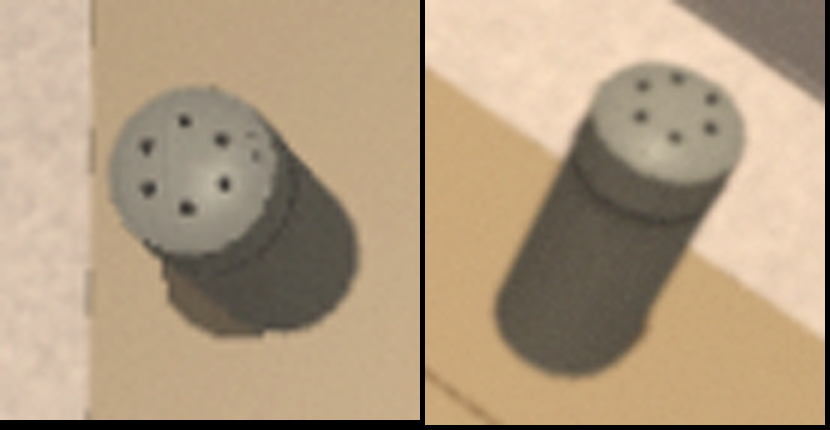

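Tray measures 147×105 mm, the bay and well spacing fit, and the tin is 75×41 mm, so these are the right objects. Next: shaker from two views, then moves.

```bash
cat > mv.py <<'E'
from h import *
def go(P,yaw=None,s=None,frm=None):
    s=s or monitor.observe(); M=R.from_quat(s['ee_rot']).as_matrix(); p=np.array(frm if frm is not None else s['eef_pos'])
    y=np.degrees(np.arctan2(M[1,1],M[0,1])); d=M.T@(np.array(P)-p)*100
    print('t',round(s['t'],2),'tcp',np.round(p,4),'yaw_y',round(y,1),'tilt',np.round(M[:,2],3),'shift cm',d.round(2),'|d|mm',round(np.linalg.norm(d)*10))
    if yaw is not None:
        e=(yaw-y+90)%180-90; print('  turn world',round(e,1),'rz',round(-np.radians(e),4),'q6',s['q'][5].round(2))
E
python3 - <<'E'
from mv import *
print('top view shoulder',ray('top',[[147,168.2]],.132)[0],'base',ray('top',[[161.2,181.7]],0)[0])
print('scene shoulder',ray('scene',[[518.6,180]],.134)[0])
s=monitor.observe()
go([.55,.2,.22],s=s);go([.417,-.223,.16],-40,s=s,frm=[.55,.2,.22])
E
```

```text
top view shoulder [0.60507585 0.31972427 0.132     ] base [0.60793524 0.32273031 0.        ]
scene shoulder [0.60987438 0.31475764 0.134     ]
t 0.1 tcp [0.1568 0.656  0.2301] yaw_y 76.5 tilt [-0.001 -0.002 -1.   ] shift cm [-48.85 -35.19   1.06] |d|mm 602
t 0.1 tcp [0.55 0.2  0.22] yaw_y 76.5 tilt [-0.001 -0.002 -1.   ] shift cm [  3.09 -44.22   6.09] |d|mm 447
  turn world 63.5 rz -1.1075 q6 -0.15
```

{"op": "play_rows", "data": {
  "rows": "0 0 0 -4 -2.9 0.1 1;0 0 0 -4 -2.9 0.1 1;0 0 0 -4 -2.9 0.1 1;0 0 0 -4 -2.9 0.1 1;0 0 0 -4 -2.9 0.1 1;0 0 0 -4 -2.9 0.1 1;0 0 0 -4 -2.9 0.1 1;0 0 0 -4 -2.9 0.1 1;0 0 0 -4 -2.9 0.1 1;0 0 0 -4 -2.9 0.1 1;0 0 0 -4 -2.9 0.1 1;0 0 0 -4 -2.9 0.1 1"
}}

```text
t: 1.3
eef_pos: [0.5436, 0.2045, 0.2189]
ee_rot: [0.117, 0.993, -0.0, -0.0]
ft_force: [0.8, 0.6, 0.4]
opening: 0.997
```

{"op": "play_rows", "data": {
  "rows": "0 0 0 0.3 -4.4 0.6 1;0 0 0 0.3 -4.4 0.6 1;0 0 0 0.3 -4.4 0.6 1;0 0 0 0.3 -4.4 0.6 1;0 0 0 0.3 -4.4 0.6 1;0 0 0 0.3 -4.4 0.6 1;0 0 0 0.3 -4.4 0.6 1;0 0 0 0.3 -4.4 0.6 1;0 0 0 0.3 -4.4 0.6 1;0 0 0 0.3 -4.4 0.6 1"
}}

```text
t: 2.3
eef_pos: [0.4103, -0.216, 0.1589]
ee_rot: [0.117, 0.993, 0.0, 0.0]
ft_force: [1.0, 0.0, 0.0]
opening: 1.0
```

{"op": "play_rows", "data": {
  "rows": "0 0 0.145 0 0 0 1;0 0 0.145 0 0 0 1;0 0 0.145 0 0 0 1;0 0 0.145 0 0 0 1;0 0 0.145 0 0 0 1;0 0 0.145 0 0 0 1;0 0 0.145 0 0 0 1;0 0 0.145 0 0 0 1;0 0 0.145 0 0 0 1;0 0 0.145 0 0 0 1;0 0 0.145 0 0 0 1;0 0 0.145 0 0 0 1"
}}

```text
t: 3.5
eef_pos: [0.411, -0.2143, 0.1589]
ee_rot: [0.836, 0.548, -0.0, -0.0]
ft_force: [-0.7, -0.1, -0.2]
opening: 0.999
```

```bash
python3 - <<'E'
from mv import *
s=monitor.observe();print(s['eef_pos'],s['qd'].round(3) if hasattr(s['qd'],'round') else s['qd'])
go([.417,-.223,.16],-40)
E
```

```text
[ 0.41101445 -0.21432091  0.15886772] [ 1.000e-03 -0.000e+00 -0.000e+00  1.000e-03 -1.000e-03  1.434e+00]
t 3.5 tcp [ 0.411  -0.2143  0.1589] yaw_y -23.5 tilt [-0.001  0.001 -1.   ] shift cm [-0.56  0.89 -0.11] |d|mm 11
  turn world -16.5 rz 0.2882 q6 -0.29
```

{"op": "play_rows", "data": {
  "rows": "0 0 0.144 0 0 0 1;0 0 0.144 0 0 0 1;0 0 0 0 0 0 1;0 0 0 0 0 0 1"
}}

```text
t: 3.9
eef_pos: [0.4111, -0.2144, 0.159]
ee_rot: [0.904, 0.427, -0.0, -0.0]
ft_force: [-0.1, -1.0, 0.8]
opening: 0.998
```

```bash
python3 - <<'E'
from mv import *
s,im=snap('wrist','w1.png'); go([.417,-.223,.16],-40,s)
print(proj('wrist',[.417,-.223,.05],s))
E
```

```text
t 3.9 tcp [ 0.4111 -0.2144  0.159 ] yaw_y -39.5 tilt [-0.  0. -1.] shift cm [-0.29  1.   -0.1 ] |d|mm 10
  turn world -0.5 rz 0.0092 q6 -0.01
[[335.07278251 242.85702689]]
```

View pics/w1.png

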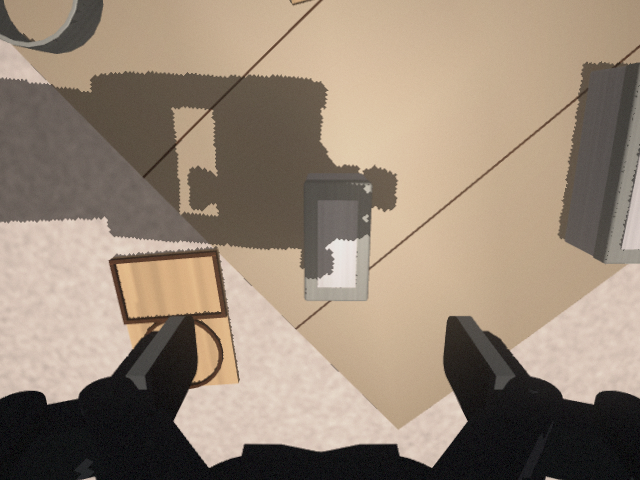

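The wrist view shows the tin lid with corners about (305,181),(372,182),(368,300),(305,300), lying nearly square to the jaws.

```bash
python3 - <<'E'
from mv import *
s=monitor.observe()
t=ray('wrist',[(305,181),(371,182),(368,300),(305,300)],.05,s)[:,:2]*1000
L=(t[0]-t[3])+(t[1]-t[2]);y=np.degrees(np.arctan2(L[1],L[0]))
print(t.round(1),t.mean(0),np.linalg.norm(np.diff(t,axis=0,append=t[:1]),axis=1),y)
go([*t.mean(0)/1000,.013],y-90,s)
E
```

```text
[[ 427.3 -181.9]
 [ 457.2 -207.3]
 [ 409.3 -266.6]
 [ 377.9 -240.7]] [ 417.92762541 -224.11619985] [39.22512949 76.28745092 40.69959434 76.85941673] 50.48794444993143
t 3.95 tcp [ 0.4112 -0.2145  0.1591] yaw_y -39.5 tilt [-0.  0. -1.] shift cm [-0.32  1.14 14.61] |d|mm 147
  turn world -0.0 rz 0.0001 q6 -0.01
```

{"op": "play_rows", "data": {
  "rows": "0 0 0 -0.3 1.1 3 1;0 0 0 0 0 4 1;0 0 0 0 0 3.5 1;0 0 0 0 0 2.5 1;0 0 0 0 0 1.6 1;0 0 0 0 0 0 -1;0 0 0 0 0 0 -1;0 0 0 0 0 0 -1;0 0 0 0 0 0 -1;0 0 0 0 0 0 -1;0 0 0 0 0 0 -1;0 0 0 0 0 0 -1",
  "squeeze": 40
}}

```text
t: 5.15
eef_pos: [0.4189, -0.2248, 0.0148]
ee_rot: [0.905, 0.426, 0.001, 0.001]
ft_force: [-0.5, 0.3, 6.0]
opening: 0.466
```

{"op": "play_rows", "data": {
  "rows": "0 0 0 0 0 0 -1;0 0 0 0 0 0 -1;0 0 0 0 0 -2 -1;0 0 0 0 0 -4 -1;0 0 0 0 0 -3 -1;0 0 0 0 0 0 -1;0 0 0 0 0 0 -1"
}}

```text
t: 5.85
eef_pos: [0.4178, -0.2238, 0.1034]
ee_rot: [0.905, 0.425, 0.0, 0.0]
ft_force: [-0.2, -0.9, -2.3]
opening: 0.461
```

```bash
python3 - <<'E'
from mv import *
s=monitor.observe(); print(s['opening'],s['ft_force'],s['q'].round(2))
go([.5836,-.0144,.11],64.7,s)
E
```

```text
0.4610675222998534 [-0.19765237 -0.91207941 -2.33489064] [-0.71 -0.01  2.16 -0.    0.99 -0.01]
t 5.85 tcp [ 0.4178 -0.2238  0.1034] yaw_y -39.6 tilt [ 0.001 -0.    -1.   ] shift cm [26.71 -0.59 -0.66] |d|mm 267
  turn world -75.7 rz 1.3204 q6 -0.01
```

{"op": "play_rows", "data": {
  "rows": "0 0 0 4.45 -0.1 0 -1;0 0 0 4.45 -0.1 0 -1;0 0 0 4.45 -0.1 0 -1;0 0 0 4.45 -0.1 0 -1;0 0 0 4.45 -0.1 0 -1;0 0 0 4.45 -0.1 0 -1;0 0 0 0 0 0 -1"
}}

```text
t: 6.55
eef_pos: [0.5844, -0.0104, 0.1006]
ee_rot: [0.904, 0.428, -0.001, -0.001]
ft_force: [-0.1, -0.8, -1.0]
opening: 0.466
```

{"op": "play_rows", "data": {
  "rows": "0 0 0.147 0 0 0 -1;0 0 0.147 0 0 0 -1;0 0 0.147 0 0 0 -1;0 0 0.147 0 0 0 -1;0 0 0.147 0 0 0 -1;0 0 0.147 0 0 0 -1;0 0 0.147 0 0 0 -1;0 0 0.147 0 0 0 -1;0 0 0.147 0 0 0 -1;0 0 0 0 0 0 -1;0 0 0 0 0 0 -1"
}}

```text
t: 7.65
eef_pos: [0.5823, -0.0146, 0.1014]
ee_rot: [0.976, -0.219, -0.002, 0.0]
ft_force: [0.3, 0.2, -1.6]
opening: 0.465
```

```bash
python3 - <<'E'
from mv import *
s,im=snap('wrist','w2.png'); print(s['opening'],s['ft_force'],s['q'].round(2))
go([.5836,-.0144,.11],64.7,s)
P=np.array([.5836,-.0144,.011]);a=np.radians(-115.3);ex=np.array([np.cos(a),np.sin(a),0]);ey=np.array([-ex[1],ex[0],0])
print('expected outer bay corners px',proj('wrist',[P+34*.001*i*ex+.052*j*ey for i,j in((-1,-1),(-1,1),(1,1),(1,-1))],s).round())
E
```

```text
0.46466583929090166 [ 0.27468441  0.17513842 -1.61098947] [-0.2   0.23  1.9  -0.    1.02  1.81]
t 7.65 tcp [ 0.5823 -0.0146  0.1014] yaw_y -115.3 tilt [-0.003  0.001 -1.   ] shift cm [ 0.11 -0.08 -0.86] |d|mm 9
  turn world -0.0 rz 0.0001 q6 1.81
expected outer bay corners px [[261. 328.]
 [254. 156.]
 [379. 156.]
 [372. 328.]]
```

View pics/w2.png

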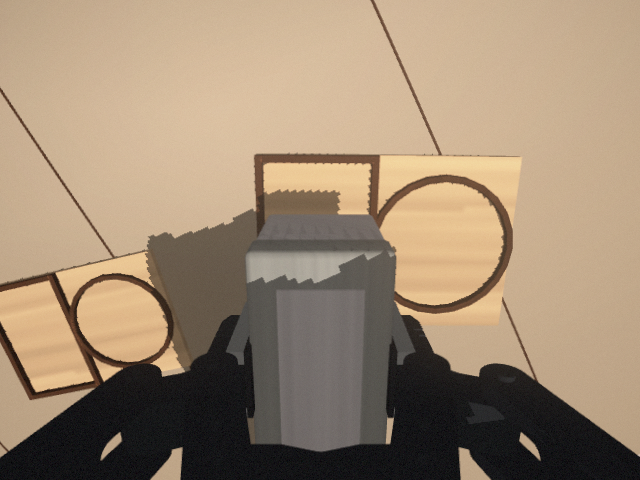

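Bay rim corners appear at (256,155),(380,155), matching the prediction of (254,156),(379,156). The tin is in the jaws with its far lid edge at y≈250.

```bash
python3 - <<'E'
from mv import *
s=monitor.observe();M=R.from_quat(s['ee_rot']).as_matrix()
for px,z in (([[247,250],[395,250]],.137),([[258,216],[382,216]],.087)):
    print(((ray('wrist',px,z,s)-s['eef_pos'])@M*1000).round(1))
E
```

```text
[[ 39.7 -18.3 -35.2]
 [ 39.7  21.1 -35.2]]
[[ 37.4 -22.5  14.8]
 [ 37.4  24.7  14.8]]
```

{"op": "play_rows", "data": {
  "rows": "0 0 0 0.1 -0.2 3 -1;0 0 0 0 0 3 -1;0 0 0 0 0 1 -1;0 0 0 0 0 0.5 -1;0 0 0 0 0 0.3 -1;0 0 0 0 0 0 -1;0 0 0 0 0 0 -1"
}}

```text
t: 8.4
eef_pos: [0.5865, -0.0133, 0.0267]
ee_rot: [0.975, -0.22, 0.001, -0.0]
ft_force: [-0.1, -0.3, -1.6]
opening: 0.463
```

{"op": "play_rows", "data": {
  "rows": "0 0 0 0 0 0.15 -1;0 0 0 0 0 0.1 -1;0 0 0 0 0 0 -1"
}}

```text
t: 8.7
eef_pos: [0.5854, -0.0131, 0.023]
ee_rot: [0.975, -0.22, 0.0, 0.0]
ft_force: [-0.2, 0.5, -1.7]
opening: 0.464
```

{"op": "play_rows", "data": {
  "rows": "0 0 0 0 0 0.1 -1;0 0 0 0 0 0.1 -1;0 0 0 0 0 0 -1"
}}

```text
t: 9.0
eef_pos: [0.5855, -0.0132, 0.0209]
ee_rot: [0.975, -0.22, 0.0, -0.0]
ft_force: [-0.0, 0.1, -0.3]
opening: 0.457
```

{"op": "play_rows", "data": {
  "rows": "0 0 0 0 0 0.1 -1;0 0 0 0 0 0 -1"
}}

```text
t: 9.2
eef_pos: [0.5855, -0.0131, 0.0208]
ee_rot: [0.975, -0.22, -0.0, 0.0]
ft_force: [-2.6, 0.2, 4.4]
opening: 0.465
```

{"op": "play_rows", "data": {
  "rows": "0 0 0 0 0 0 0.3;0 0 0 0 0 0 0.3;0 0 0 0 0 0 1;0 0 0 0 0 0 1;0 0 0 0 0 -1 1;0 0 0 0 0 -2 1;0 0 0 0 0 -4 1;0 0 0 0 0 -4 1;0 0 0 0 0 -4 1"
}}

```text
t: 10.1
eef_pos: [0.5852, -0.0131, 0.172]
ee_rot: [0.975, -0.22, 0.0, -0.0]
ft_force: [0.7, 0.2, 0.7]
opening: 0.996
```

```bash
python3 - <<'E'
from mv import *
s,im=snap('wrist','w3.png'); print(s['opening'],s['q'].round(2))
P=np.array([.5836,-.0144,.011]);a=np.radians(-115.3);ex=np.array([np.cos(a),np.sin(a),0]);ey=np.array([-ex[1],ex[0],0])
print('tin lid if seated',proj('wrist',[P+[0,0,.045]+.020*i*ex+.038*j*ey for i,j in((-1,-1),(-1,1),(1,1),(1,-1))],s).round())
go([.5,.15,.22],None,s);go([.607,.320,.22],None,s)
E
```

```text
0.9959230803979688 [-0.2   0.15  1.85  0.    1.14  1.82]
tin lid if seated [[291. 294.]
 [288. 179.]
 [354. 179.]
 [352. 294.]]
t 10.1 tcp [ 0.5852 -0.0131  0.172 ] yaw_y -115.5 tilt [ 0. -0. -1.] shift cm [-14.7  -11.06  -4.81] |d|mm 190
t 10.1 tcp [ 0.5852 -0.0131  0.172 ] yaw_y -115.5 tilt [ 0. -0. -1.] shift cm [-12.35 -31.01  -4.8 ] |d|mm 337
```

View pics/w3.png

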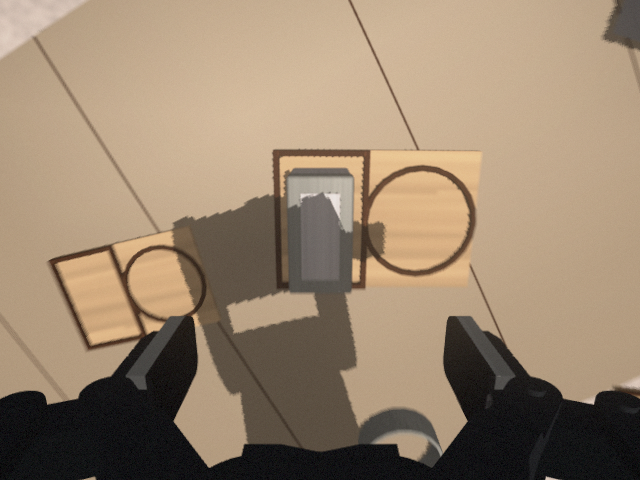

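The tin lid lies at (288,177)–(353,293), inside the bay rim and as predicted for seated height. Well ring is centred at about (420,221). Next, the shaker.

{"op": "play_rows", "data": {
  "rows": "0 0 0 -1.76 -4.43 -0.7 1;0 0 0 -1.76 -4.43 -0.7 1;0 0 0 -1.76 -4.43 -0.7 1;0 0 0 -1.76 -4.43 -0.7 1;0 0 0 -1.76 -4.43 -0.7 1;0 0 0 -1.76 -4.43 -0.7 1;0 0 0 -1.76 -4.43 -0.7 1;0 0 0 0 0 0 1"
}}

```text
t: 10.95
eef_pos: [0.6071, 0.3256, 0.2207]
ee_rot: [0.976, -0.217, 0.001, -0.002]
ft_force: [1.0, -0.4, 0.9]
opening: 0.998
```

{"op": "play_rows", "data": {
  "rows": "0 0 -0.145 0 0 0 1;0 0 -0.145 0 0 0 1;0 0 -0.145 0 0 0 1;0 0 -0.145 0 0 0 1;0 0 -0.145 0 0 0 1;0 0 -0.145 0 0 0 1;0 0 0 0 0 0 1;0 0 0 0 0 0 1"
}}

```text
t: 11.75
eef_pos: [0.6075, 0.3193, 0.219]
ee_rot: [0.978, 0.21, 0.0, 0.0]
ft_force: [-0.0, 0.3, 0.3]
opening: 1.002
```

```bash
python3 - <<'E'
from mv import *
s,im=snap('wrist','w4.png'); print(s['q'].round(2))
go([.607,.320,.22],None,s); print(proj('wrist',[[.607,.32,.13],[.607,.32,0]],s).round())
hsv=cv2.cvtColor(im,cv2.COLOR_RGB2HSV); print(hsv[200:260:20,320])
E
```

```text
[ 0.34  0.32  1.56 -0.    1.26  1.49]
t 11.75 tcp [0.6075 0.3193 0.219 ] yaw_y -65.8 tilt [ 0. -0. -1.] shift cm [-0.01 -0.08 -0.1 ] |d|mm 1
[[317. 249.]
 [318. 204.]]
[[19 37 76]
 [18 30 85]
 [19 24 86]]
```

View pics/w4.png

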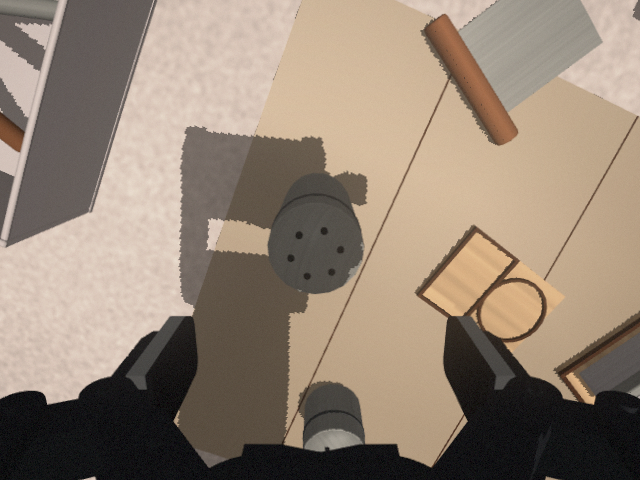

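The shaker's dome is centred near (315,247), as predicted (317,249). Descending and gripping.

{"op": "play_rows", "data": {
  "rows": "0 0 0 0 -0.1 4 1;0 0 0 0 0 4 1;0 0 0 0 0 3 1;0 0 0 0 0 2 1;0 0 0 0 0 1.1 1;0 0 0 0 0 0 1;0 0 0 0 0 0 -1;0 0 0 0 0 0 -1;0 0 0 0 0 0 -1;0 0 0 0 0 0 -1;0 0 0 0 0 0 -1;0 0 0 0 0 0 -1",
  "squeeze": 60
}}

```text
t: 13.0
eef_pos: [0.6084, 0.3215, 0.0804]
ee_rot: [0.977, 0.211, 0.002, -0.0]
ft_force: [-0.2, 0.7, 6.0]
opening: 0.642
```

{"op": "play_rows", "data": {
  "rows": "0 0 0 0 0 0 -1;0 0 0 0 0 0 -1"
}}

```text
t: 13.2
eef_pos: [0.6084, 0.3215, 0.0804]
ee_rot: [0.977, 0.211, 0.002, -0.0]
ft_force: [-0.4, 1.9, 6.1]
opening: 0.647
```

{"op": "play_rows", "data": {
  "rows": "0 0 0 0 0 -1 -1;0 0 0 0 0 -2 -1;0 0 0 0 0 -4 -1;0 0 0 0 0 -4 -1;0 0 0 0 0 -2 -1;0 0 0 0 0 0 -1;0 0 0 0 0 0 -1"
}}

```text
t: 13.9
eef_pos: [0.6062, 0.3203, 0.2065]
ee_rot: [0.977, 0.211, -0.001, 0.0]
ft_force: [-0.1, 0.8, -3.4]
opening: 0.645
```

```bash
python3 - <<'E'
from mv import *
s=monitor.observe(); print(s['opening'],s['q'].round(2),s['ft_force'].round(1) if hasattr(s['ft_force'],'round') else s['ft_force'])
# well from w3 (tcp pose then)
s3=dict(eef_pos=[.5852,-.0131,.172],ee_rot=R.from_matrix(R.from_euler('z',-115.5,degrees=True).as_matrix()@np.array([[0,1,0],[1,0,0],[0,0,-1.]])).as_quat())
print('well w3',ray('wrist',[[420.5,221]],.011,s3))
go([.5524,-.079,.205],None,s)
E
```

```text
0.6448529969636742 [ 0.34  0.33  1.57 -0.    1.25  1.48] [-0.1  0.8 -3.4]
well w3 [[ 0.55180617 -0.08039024  0.011     ]]
t 13.9 tcp [0.6062 0.3203 0.2065] yaw_y -65.6 tilt [-0.002 -0.001 -1.   ] shift cm [-21.39  34.14   0.2 ] |d|mm 403
```

{"op": "play_rows", "data": {
  "rows": "0 0 0 -1 1.6 0 -1;0 0 0 -2.1 3.4 0 -1;0 0 0 -2.4 3.8 0 -1;0 0 0 -2.4 3.8 0 -1;0 0 0 -2.4 3.8 0 -1;0 0 0 -2.4 3.8 0 -1;0 0 0 -2.4 3.8 0 -1;0 0 0 -2.4 3.8 0 -1;0 0 0 -2.1 3.4 0 -1;0 0 0 -1.2 1.9 0 -1;0 0 0 -0.6 1 0 -1;0 0 0 0 0 0 -1"
}}

```text
t: 15.1
eef_pos: [0.5516, -0.0795, 0.206]
ee_rot: [0.978, 0.21, -0.001, -0.001]
ft_force: [0.1, 0.3, -2.4]
opening: 0.642
```

```bash
python3 - <<'E'
from mv import *
s,im=snap('wrist','w5.png'); go([.552,-.079,.10],None,s)
E
```

```text
t 15.1 tcp [ 0.5516 -0.0795  0.206 ] yaw_y -65.8 tilt [-0.003  0.001 -1.   ] shift cm [ 0.08 -0.   10.6 ] |d|mm 106
```

View pics/w5.png

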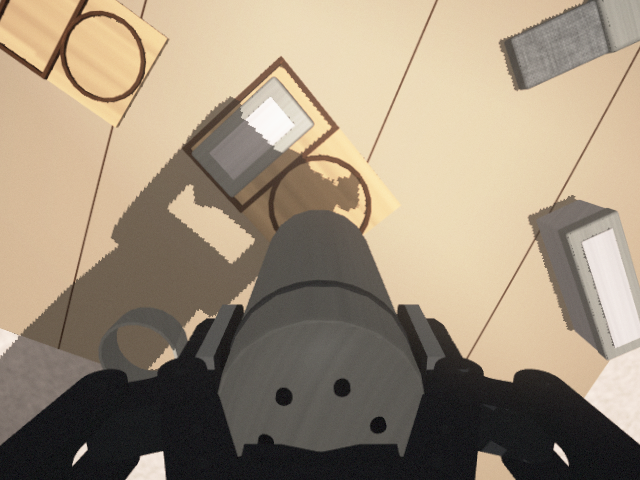

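The shaker hangs in the jaws with its bottom front edge at (319,210); the tin is still in the bay. Checking the hang and the well prediction.

```bash
python3 - <<'E'
from mv import *
s=monitor.observe();M=R.from_quat(s['ee_rot']).as_matrix();p=np.array(s['eef_pos'])
print(proj('wrist',[p+M@[.028,0,.0795],p+M@[.028,0,-.0505],p+M@[0,-.028,.0795],p+M@[0,.028,.0795]],s).round())
w=np.array([.552,-.079,.011]);print('well ring top/left/right',proj('wrist',[w+M@[.040,0,0],w+M@[0,-.040,0],w+M@[0,.04,0]],s).round())
print(proj('wrist',w,s))
E
```

```text
[[318. 204.]
 [315. 312.]
 [267. 254.]
 [369. 254.]]
well ring top/left/right [[320. 160.]
 [271. 209.]
 [369. 209.]]
[[320.12035693 209.39837255]]
```

{"op": "play_rows", "data": {
  "rows": "0 0 0 0.4 0 3 -1;0 0 0 0 0 4 -1;0 0 0 0 0 3 -1;0 0 0 0 0 1 -1;0 0 0 0 0 0.3 -1;0 0 0 0 0 0 -1;0 0 0 0 0 0 -1"
}}

```text
t: 15.85
eef_pos: [0.5582, -0.0767, 0.097]
ee_rot: [0.977, 0.212, 0.002, 0.001]
ft_force: [-0.2, 0.5, -1.6]
opening: 0.639
```

```bash
python3 - <<'E'
from mv import *
s,im=snap('wrist','w6.png'); go([.552,-.079,.086],None,s)
o=np.hstack([cv2.resize(im[:400,120:520],(400,400)),cv2.resize(cams.camera('scene')[220:420,260:460],(400,400),interpolation=cv2.INTER_CUBIC)])
cv2.imwrite('pics/w6b.png',cv2.convertScaleAbs(o[:,:,::-1],alpha=1.4))
E
```

```text
t 15.85 tcp [ 0.5582 -0.0767  0.097 ] yaw_y -65.6 tilt [ 0.004 -0.001 -1.   ] shift cm [-0.66 -0.05  1.1 ] |d|mm 13
```

View pics/w6b.png

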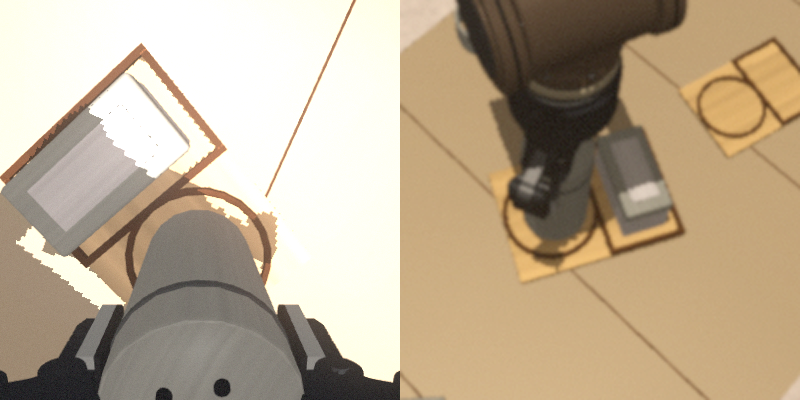

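```bash
python3 - <<'E'
from mv import *
s=monitor.observe();M=R.from_quat(s['ee_rot']).as_matrix();p=np.array(s['eef_pos'])
f=lambda px,z:((ray('wrist',px,z,s)-p)@M*1000).round(1)
print('shaker front',f([[305,211]],.017),'ring outer top',f([[318,187]],.011),'ring outer left/right',f([[246,256],[391,256]],.011))
print(s['eef_pos'],s['t'])
E
```

```text
shaker front [[24.  -6.9 79.9]] ring outer top [[36.  -0.  85.9]] ring outer left/right [[ -3.3 -40.9  85.7]
 [ -3.4  41.4  85.9]]
[ 0.55793344 -0.07688158  0.09685269] 15.95
```

```bash
python3 - <<'E'
import cv2,numpy as np
for f,rows in(('w6',range(212,300,10)),('w5',range(216,290,10))):
    im=cv2.imread(f'pics/{f}.png');h=cv2.cvtColor(im,cv2.COLOR_BGR2HSV)
    m=(h[:,:,1]<70).astype(np.uint8)
    print(f)
    for r in rows:
        x=np.where(m[r,230:410])[0]+230; 
        # longest run
        sp=np.split(x,np.where(np.diff(x)>2)[0]+1); k=max(sp,key=len); print(r,k[0],k[-1],(k[0]+k[-1])/2)
E
```

```text
w6
212 303 334 318.5
222 284 351 317.5
232 276 360 318.0
242 270 366 318.0
252 267 370 318.5
262 263 374 318.5
272 259 378 318.5
282 255 382 318.5
292 252 409 330.5
w5
216 292 343 317.5
226 280 356 318.0
236 273 409 341.0
246 254 409 331.5
256 249 409 329.0
266 231 409 320.0
276 249 409 329.0
286 241 409 325.0
```

The shaker is centred on column 318, the same as the ring, so the fit is good. Lowering gently.

{"op": "play_rows", "data": {
  "rows": "0 0 0 0 0 0.5 -1;0 0 0 0 0 0.3 -1;0 0 0 0 0 0.1 -1;0 0 0 0 0 0 -1"
}}

```text
t: 16.35
eef_pos: [0.5568, -0.0766, 0.0864]
ee_rot: [0.977, 0.211, 0.0, -0.0]
ft_force: [-1.1, 0.2, 2.2]
opening: 0.643
```

{"op": "play_rows", "data": {
  "rows": "0 0 0 0 0 0.1 -1;0 0 0 0 0 0.1 -1;0 0 0 0 0 0 -1"
}}

```text
t: 16.65
eef_pos: [0.5571, -0.0765, 0.0864]
ee_rot: [0.977, 0.211, -0.0, -0.0]
ft_force: [-4.8, 2.4, 11.0]
opening: 0.641
```

Contact came at z = 0.0864, which is the 0.0804 grip height plus the 6 mm floor. Releasing and backing straight up.

{"op": "play_rows", "data": {
  "rows": "0 0 0 0 0 -0.1 -1;0 0 0 0 0 0 0.5;0 0 0 0 0 0 0.5;0 0 0 0 0 0 1;0 0 0 0 0 0 1;0 0 0 0 0 0 1;0 0 0 0 0 -1 1;0 0 0 0 0 -2 1;0 0 0 0 0 -4 1;0 0 0 0 0 -4 1;0 0 0 0 0 -4 1;0 0 0 0 0 0 1"
}}

```text
t: 17.85
eef_pos: [0.5602, -0.0777, 0.2437]
ee_rot: [0.977, 0.211, 0.006, 0.004]
ft_force: [0.8, -1.1, 0.5]
opening: 0.996
```

{"op": "play_rows", "data": {
  "rows": "0 0 0 -3 -3 -1 1;0 0 0 -3 -3 -1 1;0 0 0 -3 -3 -1 1;0 0 0 -3 -3 -1 1;0 0 0 -3 -3 0 1;0 0 0 -3 -3 0 1;0 0 0 0 0 0 1;0 0 0 0 0 0 1"
}}

```text
t: 18.65
eef_pos: [0.3181, 0.0132, 0.2754]
ee_rot: [0.977, 0.211, 0.001, 0.001]
ft_force: [-0.2, -0.5, 0.0]
opening: 1.002
```

```bash
python3 - <<'E'
from mv import *
s=monitor.observe();print(s['t'],s['eef_pos'],s['opening'])
a=cams.camera('top')[140:290,260:410];b=cams.camera('scene')[190:380,260:450]
for n,P in(('top',[(.5524,-.079,.136),(.5524,-.079,.006),(.5836,-.0144,.056)]),('scene',[(.5524,-.079,.136),(.5524,-.079,.006),(.5836,-.0144,.056)])):
    q=proj(n,P); print(n,q.round(1), ((q-[260,140])*400/150 if n=='top' else (q-[260,190])*400/190+[400,0]).round())
o=np.hstack([cv2.resize(a,(400,400),interpolation=cv2.INTER_CUBIC),cv2.resize(b,(400,400),interpolation=cv2.INTER_CUBIC)])
cv2.imwrite('pics/f.png',cv2.convertScaleAbs(o[:,:,::-1],alpha=1.5))
E
```

```text
18.65 [0.31809435 0.013163   0.27537841] 1.0024626582437652
top [[356.  195. ]
 [351.1 207.3]
 [320.7 187.5]] [[256. 147.]
 [243. 179.]
 [162. 127.]]
scene [[335.4 294.2]
 [334.  326. ]
 [375.2 303.3]] [[559. 219.]
 [556. 286.]
 [642. 239.]]
```

View pics/f.png

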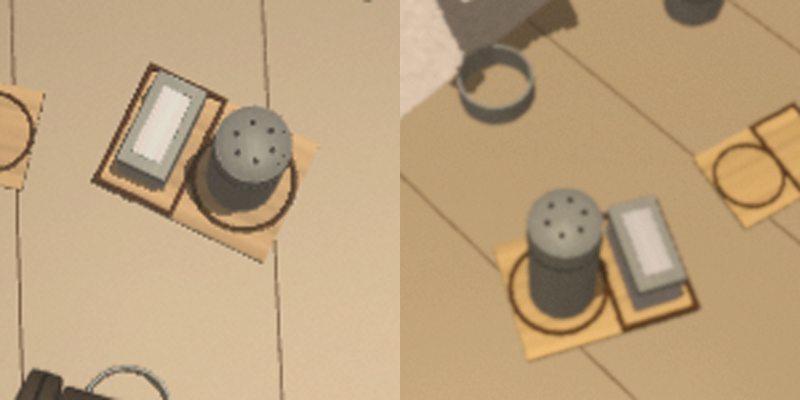

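The final view shows the shaker upright inside the ring (dome at (252,144), predicted (256,147)). The tin lies flat inside the bay rim, its lid at about (162,125) against a predicted (162,127). The arm is clear of both.

```bash
python3 -c "
from bench import hand_in
print(hand_in())"
```

```text
the job is handed in; nothing more can be done
None
```

The tray is loaded and handed in at about 18.7 s of the 64 s allowed. I laid the short tin flat in the oblong bay first, then stood the tall shaker upright in the round well.

- **Seating:** both parts met the tray floor at the expected height. The tin touched at TCP z 0.0208 m, about 6 mm above its grip height of 0.0148 m. The shaker touched at 0.0864 m, also 6 mm above its grip height.
- **Final pictures:** the top and scene views show the tin inside its rim and the shaker upright inside its ring, each within a few mm of where I predicted. The gripper was open and clear of both.
- **Disagreements:** before lowering, the wrist view showed the shaker sitting about 3 mm off-centre in the jaws, so I shifted it 4 mm. At one point I misread the shaker as leaning sideways; its measured edges showed it was centred. No check failed.

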